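Clamp the long bar under the T-handle screw

TASK

Lay the longer of the two aluminium bars flat along the narrow rail of the grey screw clamp, push it home under the bridge against the back stop, then turn the T-handle clockwise until the rising resistance shows that the bar is firmly clamped, without forcing the screw, and let go. Leave the shorter bar and everything else on the bench where it is.

Things in the scene. Friction and masses are not known exactly. Their poses are not given: they have to be found in the camera images.
- clamp: Grey screw clamp, fixed on the board. Origin: on the screw axis under its foot plate (board top, 10 mm above the bench); x from the open front to the back stop, y across, z up. In its frame, mm: foot plate 60 wide, 12 thick, x -140 to 38; anvil 56 wide, top z 37, x -26 to 26; back stop face x 18, top z 54; two posts at y +-36 carry a bridge, x +-14, y +-43, z 74 to 92, nut to z 97.
- rail_top (a point): Point on the narrow rail's top, 92 mm in front of the screw axis; axes as the clamp's. The steel rail is 26 mm wide, level with the anvil (37 mm above the board), x -135 to -22 mm in the clamp's frame. A bar centred here lies wholly in front of the bridge. Side guides on the anvil: inner faces y +-20.5, top z 46, x -16 to 18, splayed out from there to x -27.
- long_bar: The bar to clamp: plain aluminium, 100 x 32 x 16 mm, loose, 0.11 to 0.2 kg, alike end for end, flat on the board at the start. Origin: centre of its underside; x along its length, z up. When home its origin is at about x -32, y 0, z 37 mm in the clamp's frame and its front end sticks out to x -82.
- short_bar: The other bar, to be left alone: same aluminium section but only 60 x 32 x 16 mm. Origin: centre of its underside; x along its length.
- screw (a joint): Turn of the T-handle, rad; grows clockwise seen from above and lowers the screw 4 mm per rad. Starts at 0 to 0.9; the foot meets a bar on the anvil at about 1.75; range -0.2 to 4.2. It turns against an even friction of about 0.25 N m; once the foot is on the bar the torque climbs, to about twice that 0.7 rad on and more beyond. Let go, it stays or springs back a little.
- bar_mid (a point): Middle of the T-handle's cross bar, on the screw axis, at z 142 mm in the clamp's frame when the joint reads 0; sinks 4 mm per rad. Cross bar: round steel, 11 mm thick, about 75 mm long, level, on a 9 mm stem. The point's x axis lies along the cross bar (along the clamp's x when the joint reads 0).
- foot: Sprung steel foot on the screw's lower end, 18 mm across; its underside is 60 mm above this origin. After it meets the bar it presses about 20 N per mm of further screw travel for 6 mm, then is solid.
- flange_ring: Bystander: steel vacuum flange ring, 69 mm across, 8 mm high, near the back of the board. Origin at the centre of its underside.
- carbon_tin: Bystander: round tin, 58 mm across, 36 mm high, near the back of the board. Origin at the centre of its underside.
- hex_key: Bystander: hex key, 34 x 88 x 9 mm, at the board's front edge. Origin at the centre of its underside.
- petri_dish: Bystander: covered petri dish, 58 mm across, 15 mm high, right of the clamp. Origin at the centre of its underside.
- grease_pot: Bystander: round pot, 69 mm across, 41 mm high, left of the clamp at the back. Origin at the centre of its underside.
- grid_box: Bystander: flat box, 44 x 62 x 14 mm, right of the clamp at the back. Origin at the centre of its underside.

How it is judged (in metres and radians):
On the way:
1. the long bar lies on the rail and anvil, home against the back stop, with the screw not yet on it (x of long_bar in the frame of clamp above -0.037 m and y of long_bar in the frame of clamp between -0.008 and 0.008 m and z of long_bar in the frame of clamp between 0.033 and 0.041 m and angle between the x axis of long_bar and the x axis of clamp, either way round below 0.15 rad and angle between long_bar's own z axis and vertical below 0.08 rad and contact force between foot and long_bar below 0.5 N), for 0.2 s.
At the end, for the whole second after the job is handed in: The long bar lies flat on the rail and anvil at rest, its far end within 5 mm of the back stop, within 8 mm of the centre line and straight within 0.15 rad, and the screw's foot presses on it with more than 20 N (x of long_bar in the frame of clamp above -0.037 m and y of long_bar in the frame of clamp between -0.008 and 0.008 m and z of long_bar in the frame of clamp between 0.033 and 0.041 m and angle between the x axis of long_bar and the x axis of clamp, either way round below 0.15 rad and angle between long_bar's own z axis and vertical below 0.08 rad and contact force between foot and long_bar above 20 N and linear speed of long_bar below 0.01 m/s); the robot touches nothing.
It fails at once if the screw is forced: its foot presses on the bar with more than 200 N (contact force between foot and long_bar above 200 N).
It fails at once if the short bar or a bystander (flange ring, tin, hex key, petri dish, pot, grid box) is moved more than 30 mm (distance of any of short_bar, flange_ring, carbon_tin, hex_key, petri_dish, grease_pot, grid_box from where it was at the start of the episode above 0.03 m).
It also fails if it takes over 69 s, if anything falls off the work surface, if the arm or the gripper's body presses on something with over 40 N, if the wrist force passes 120 N, or if a joint passes its speed limit or range.

ROBOT

A 6-joint arm with a two-finger parallel gripper is mounted at the origin on a cart in front of the work surface, level with it; the furniture and walls round the work are solid. World frame = base frame: x ahead of the robot, y to its left, z up, the work surface at z = 0. Lengths are in mm, angles in degrees, forces in N, time in s.
With the tool pointing down it reaches from about 250 to 725 mm from the base axis. Payload 4 kg.
Tool frame: the origin (TCP) lies midway between the tips of the shut fingers; the grasp point (between the pads) lies 19 mm behind it; z points along the fingers, y is the line along which they close (so a half turn about z gives the same grasp; the last joint's range is limited). The gripper opens to 85 mm and grips with 20 to 120 N. Pads are 22 mm wide; open, the fingers measure 114 mm over their backs; the gripper's body (76 mm by 85 mm) begins 54 mm behind the grasp point. The pads swing forward as they close: fully open they stand 13 mm farther back than shut.
Start: joints at [-70.015, 13.785, 0.286, 76.501, 0, 90], TCP at [170.883, -469.892, 231.306] pointing down, gripper open.
Joint ranges: [-155.79, 155.79], [-60.16, 107.12], [-62.33, 73.08], [-114, 123.19], [-81.49, 82.49], [-180, 180]. Speed limits (degrees/s): [159.86, 159.86, 180, 180, 180, 180].

INTERFACE

Orientations are given as a 3x3 rotation matrix whose columns are the frame's x, y, z axes.
In Python, from plant import * gives the robot as it stands. The module is installed in compiled form; this text tells all that it offers.
- The arm moves only by the shell command python3 -m handwheel 'ROWS' [FORCE]. ROWS is JSON, a list of rows, each an object with "delta_rot": the turn, a rotation vector about the tool's x, y, z in units of pi rad (1.0 is pi rad), a list of three; "translation": the shift along the tool's x, y, z in units of 0.15 m (1.0 is 0.15 m), a list of three; "jaw": the finger opening in mm, from 0 to 85.4. In form: [{"delta_rot": [ax, ay, az], "translation": [dx, dy, dz], "jaw": jaw}, ...]. A call has 1 to 20 rows; each row is the pose to reach, as a shift and turn from the pose commanded when the call began, along the tool's axes at that moment, turning the shorter way round; what a row does not reach only later rows make up. A row lasts 1/12 s, in which the tool goes at most 41.7 mm and 7.16 degrees, less where a joint would pass 70% of its speed; a pose out of reach is approached as far as the arm can. A call with a number of a shift or a turn outside -1 to 1 is refused whole. A call with a gripper value outside its range is refused whole. The fingers move at their own pace and stop on an object; FORCE is the grip in N (left out, the last holds). Time passes only in rows, so rows that repeat a pose let the fingers close. It gives the time, the measured TCP pose, the force, the opening and the grip force at its end, in the units of the state.
- sense(): the state, without advancing time (a new reading comes with each control period).
- camera(name): name is "side" or "top"; returns a dict with "color" (480x640x3 uint8, red, green, blue), "fx", "fy", "cx", "cy" (pixels), "distortion" ([k1, k2, p1, p2, k3] as OpenCV has them; the pictures are not rectified), "rvec" (rotation vector, rad) and "tvec" (3), from world to camera coordinates, as OpenCV has them. Camera axes: x right, y down, z forward; pixel columns grow to the right and rows downward; lengths in mm; the calibration is good to about 2 mm. A picture is of the moment at which its call begins. There is no depth.
- close_job(): hands the job in; it is judged then, once.
Trained networks look in a picture, given as the dict that the camera call returned (one of the last four; its "shot" number tells which), for a name from the list of things; names that differ only in an ending like _2 or _b are one class to them, and where a whole thing is asked for, a point or a joint stands for the part that bears it (a point fixed in the world has none). Each returns a list of dicts, best first, with "score" (0 to 1); they miss things now and then, are a little off and sometimes report something else, mostly with a low value. They report only what shows in the picture. A call takes as long as a camera call.
- look_for(label, picture): "bbox" ([left, top, width, height] in pixels, round what is visible of it).
- cut_out(label, picture): "pixels" (480x640 bool, what is visible of it) and "bbox" ([left, top, width, height] in pixels, round what is visible of it).
- landmark_of(label, picture): "position" ([column, row] in pixels: a listed point, or the origin of a listed thing).
The state is a dict: "t": time; "joint_positions": joint angles; "joint_velocities": joint speeds; "joint_torque": joint torques, N m; "position": TCP position; "tcp_rot": TCP orientation; "force": force on the tool from outside, world axes, zero at the start; "wrist_torque": the same for the moment, N m; "grip_width": finger opening in mm; "finger_force": force on a finger pad.
Only numpy, scipy, OpenCV 4.12 (cv2) and the standard library are available. Lean on these libraries where they do the work, as an engineer would, in place of code of your own. Each camera call takes 0.05 s, during which the arm holds its last target. There are 200 camera calls.

## Working session

There is one attempt and no reset: what is moved stays moved. The work goes in short steps, Python scripts to look and compute and a shell command to move; the robot and the scene stay as the last step left them, time stands still between calls to the robot, and variables do not carry over. Pictures are saved under pics/ and viewed, at most 13 in all, crops included, and the job is handed in when it is done.

```bash
mkdir -p pics; cat > h.py <<'E'
from plant import *
import numpy as np, cv2
def save(p,n): cv2.imwrite('pics/'+n,cv2.cvtColor(p['color'],cv2.COLOR_RGB2BGR))
def ray(p,px):
    K=np.array([[p['fx'],0,p['cx']],[0,p['fy'],p['cy']],[0,0,1.]])
    u=cv2.undistortPoints(np.array([[px]],float),K,np.array(p['distortion'],float))[0,0]
    R=cv2.Rodrigues(np.array(p['rvec'],float))[0]; t=np.array(p['tvec'],float).ravel()
    return -R.T@t, R.T@np.array([u[0],u[1],1])
def atz(p,px,z):
    o,d=ray(p,px); return o+d*(z-o[2])/d[2]
def proj(p,X):
    K=np.array([[p['fx'],0,p['cx']],[0,p['fy'],p['cy']],[0,0,1.]])
    return cv2.projectPoints(np.array(X,float).reshape(-1,3),np.array(p['rvec'],float),np.array(p['tvec'],float),K,np.array(p['distortion'],float))[0][:,0]
def tri(ps,pxs):
    A=np.zeros((3,3));b=np.zeros(3)
    for p,x in zip(ps,pxs):
        o,d=ray(p,x); d=d/np.linalg.norm(d); M=np.eye(3)-np.outer(d,d); A+=M;b+=M@o
    return np.linalg.solve(A,b)
E
python3 - <<'E'
from h import *
np.set_printoptions(precision=1,suppress=True)
T=camera('top');S=camera('side');save(T,'t0.png');save(S,'s0.png')
for n,z in [('clamp',10),('rail_top',47),('long_bar',10),('short_bar',10),('bar_mid',150),('flange_ring',10),('carbon_tin',10),('hex_key',10),('petri_dish',10),('grease_pot',10),('grid_box',10)]:
    r=[landmark_of(n,p) for p in (T,S)]
    print(n,[[(np.array(a['position']),round(a['score'],2),atz(p,a['position'],z)) for a in q[:2]] for q,p in zip(r,(T,S))], tri((T,S),[q[0]['position'] for q in r]) if all(r) else '')
for n in('long_bar','short_bar'):
    for p in (T,S):
        for c in cut_out(n,p)[:1]:
            cs,_=cv2.findContours(c['pixels'].astype(np.uint8),0,1); c2=max(cs,key=cv2.contourArea)
            if p is T:
                w=np.array([atz(p,q[0],26)[:2] for q in c2],np.float32); print(n,c['score'],cv2.minAreaRect(w))
            print(n,c['bbox'],c['score'])
s=sense();print(s['position'],s['tcp_rot'],s['grip_width'],s['t'])
E
```

```text
clamp [[(array([394.3, 209.4]), 0.74, array([602.7, -94.5,  10. ]))], [(array([326.9, 328.9]), 0.92, array([ 602.7, -103.8,   10. ]))]] [601.9 -96.    5.3]
rail_top [[(array([409.9, 249.5]), 0.58, array([ 514. , -118.8,   47. ]))], [(array([285. , 311.5]), 0.93, array([ 521.5, -128.7,   47. ]))]] [ 515.9 -119.4   40.1]
long_bar [[(array([255.7, 260.2]), 0.68, array([497.7, 180. ,  10. ]))], [(array([327.9, 261.9]), 0.69, array([492.9, 179.9,  10. ]))]] [495.5 178.8  11.5]
short_bar [[(array([200.8, 247.6]), 0.7, array([522.2, 289.8,  10. ]))], [(array([349. , 250.2]), 0.72, array([520.3, 268.5,  10. ]))]] [518.8 288.8   2.3]
bar_mid [[(array([406.5, 187.6]), 0.84, array([ 606.4, -100.6,  150. ]))], [(array([327.1, 268.7]), 0.58, array([ 603.9, -107.2,  150. ]))]] [ 604.5 -101.9  148.2]
flange_ring [[(array([223.4, 197.9]), 0.67, array([624.4, 248.8,  10. ])), (array([411.3, 249.1]), 0.5, array([ 521.9, -126.8,   10. ]))], [(array([304.4, 252. ]), 0.64, array([411.3, 211.7,  10. ])), (array([384.5, 258.7]), 0.51, array([625.3, 254. ,  10. ]))]] [521.9 182.4  80.4]
carbon_tin [[(array(
[... 700 characters left out ...]
5.1, 209.3]), 0.73, array([ 603.8, -217. ,   10. ]))], [(array([308.9, 251.4]), 0.61, array([421.1, 219.8,  10. ])), (array([308.4, 361.7]), 0.53, array([ 609.9, -213.9,   10. ]))]] [ 571.3 -166.   203.1]
long_bar 0.75 ((497.6658935546875, 183.543701171875), (101.2741470336914, 31.808149337768555), 16.534801483154297)
long_bar [241.5, 235.2, 24.8, 51.1] 0.75
long_bar [307.5, 256.3, 40.8, 10.0] 0.85
short_bar 0.98 ((523.5465087890625, 289.1138916015625), (62.01439666748047, 32.392826080322266), 15.05921459197998)
short_bar [190.6, 231.1, 19.2, 30.7] 0.98
short_bar [339.4, 240.7, 24.3, 11.2] 0.5
[ 170.9 -469.9  231.3] [[ 0.9  0.3 -0. ]
 [ 0.3 -0.9  0. ]
 [-0.  -0.  -1. ]] 85.55050228246483 1.4
```

View pics/t0.png

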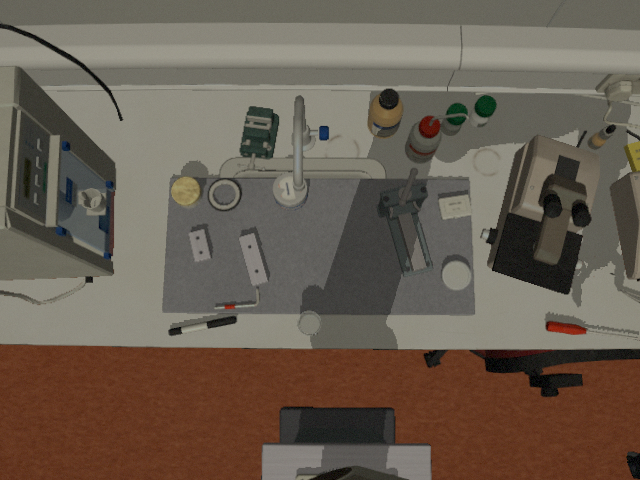

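View pics/s0.png

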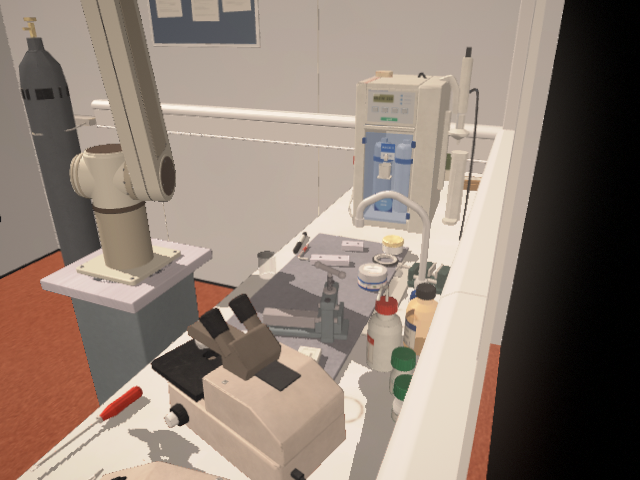

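The top view shows the long bar at (252,260), the clamp with its rail running from (413,270) up to (395,190), and the T-handle near (412,185). The hex key's short leg (258,292) sits close to the bar's near end. The networks agree with this. I'll set off toward the bar and measure the clamp's yaw and handle on the way.

```bash
cat >> h.py <<'E'
def go(x,y,z,yaw=None,s=None):
    s=s or sense(); R=np.array(s['tcp_rot']); d=R.T@(np.array([x,y,z])-s['position'])/150
    cur=np.degrees(np.arctan2(R[1,0],R[0,0]))
    print('trans',d.round(4),'yaw',cur.round(2),'rotz',None if yaw is None else round((cur-yaw)/180,4),'tilt',R[:,2].round(3))
E
python3 - <<'E'
from h import *
go(469,172,120,16.5)
T=camera('top')
save(dict(color=cv2.resize(T['color'][150:290,355:485],None,fx=5.5,fy=4.2,interpolation=2)),'c1.png') if 0 else save(dict(color=cv2.resize(T['color'][160:290,360:480],None,fx=4.6,fy=4.6,interpolation=2)),'c1.png')
E
```

```text
trans [ 3.3304 -3.3421  0.7421] yaw 19.99 rotz 0.0194 tilt [-0.  0. -1.]
```

View pics/c1.png

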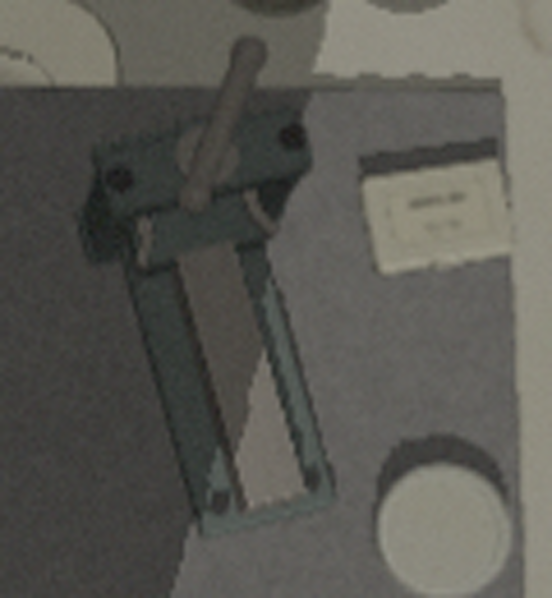

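Crop: handle ends at crop (249,50) and (194,195). The rail is the light strip with its front edge from (243,510) to (303,493), and its edges run up to (180,262) and (238,245). I'll set off and compute those positions at the same time.

```bash
python3 -m handwheel '[{"delta_rot":[0,0,0.0194],"translation":[0.25,-0.25,0],"jaw":62},{"delta_rot":[0,0,0.0194],"translation":[0.5,-0.5,0],"jaw":62},{"delta_rot":[0,0,0.0194],"translation":[0.75,-0.75,0],"jaw":62},{"delta_rot":[0,0,0.0194],"translation":[1,-1,0],"jaw":62},{"delta_rot":[0,0,0.0194],"translation":[1,-1,0],"jaw":62},{"delta_rot":[0,0,0.0194],"translation":[1,-1,0],"jaw":62}]'
python3 - <<'E'
from h import *
np.set_printoptions(precision=1,suppress=True)
T=camera('top')
c=lambda x,y:(360+x/4.6-.4,160+y/4.6-.4)
for z,pts in ((47,[(243,510),(303,493),(180,262),(238,245)]),(151,[(249,50),(194,195)])):
    w=[atz(T,c(*p),z) for p in pts]; print(w)
    for a,b in ((0,2),(1,3),(1,0)) if z==47 else ((0,1),): d=w[b]-w[a];print(np.degrees(np.arctan2(d[1],d[0])),np.linalg.norm(d))
go(469,172,120)
E
```

```text
t: 1.95
position: [261.9, -272.4, 231.4]
tcp_rot: [[0.957, 0.291, 0.001], [0.291, -0.957, 0.003], [0.002, -0.002, -1.0]]
force: [-0.6, -0.2, 0.1]
grip_width: 62.0
finger_force: 0.0
[array([ 473.4, -122.8,   47. ]), array([ 480.6, -147.8,   47. ]), array([578.8, -98.5,  47. ]), array([ 586.3, -123.2,   47. ])]
12.948910244275057 108.12860948857997
13.143425488675254 108.52484682405317
106.12989086460061 26.12403958747181
[array([ 638.2, -114.1,  151. ]), array([579.5, -91.4, 151. ])]
158.8425684569229 62.89192513470115
trans [ 2.2 -2.4  0.7] yaw 16.86 rotz None tilt [ 0.  0. -1.]
```

```bash
python3 -m handwheel '[{"delta_rot":[0,0,0],"translation":[0.25,-0.25,0],"jaw":62},{"delta_rot":[0,0,0],"translation":[0.5,-0.5,0],"jaw":62},{"delta_rot":[0,0,0],"translation":[0.75,-0.75,0],"jaw":62},{"delta_rot":[0,0,0],"translation":[1,-1,0],"jaw":62},{"delta_rot":[0,0,0],"translation":[1,-1,0],"jaw":62}]'
python3 -m handwheel '[{"delta_rot":[0,0,0],"translation":[0.2,-0.25,0],"jaw":62},{"delta_rot":[0,0,0],"translation":[0.4,-0.5,0],"jaw":62},{"delta_rot":[0,0,0],"translation":[0.6,-0.75,0],"jaw":62},{"delta_rot":[0,0,0],"translation":[0.8,-0.95,0.2],"jaw":62},{"delta_rot":[0,0,0],"translation":[0.8,-0.95,0.3],"jaw":62},{"delta_rot":[0,0,0],"translation":[0.8,-0.95,0.3],"jaw":62}]'
python3 - <<'E'
from h import *
go(469,172,120,16.5)
E
```

```text
t: 2.42
position: [360.9, -94.0, 231.7]
tcp_rot: [[0.96, 0.282, 0.001], [0.282, -0.96, -0.001], [0.001, 0.001, -1.0]]
force: [1.6, -1.5, 0.6]
grip_width: 61.8
finger_force: 0.0
t: 2.92
position: [434.8, 78.7, 182.1]
tcp_rot: [[0.958, 0.288, -0.005], [0.288, -0.958, 0.0], [-0.005, -0.001, -1.0]]
force: [-0.7, -0.9, 0.2]
grip_width: 61.4
finger_force: 0.0
trans [ 0.3994 -0.5297  0.4129] yaw 16.74 rotz 0.0013 tilt [-0.005  0.    -1.   ]
```

```bash
python3 -m handwheel '[{"delta_rot":[0,0,0],"translation":[0.2,-0.25,0.15],"jaw":62},{"delta_rot":[0,0,0],"translation":[0.4,-0.5,0.4],"jaw":62},{"delta_rot":[0,0,0],"translation":[0.4,-0.53,0.55],"jaw":62},{"delta_rot":[0,0,0],"translation":[0.4,-0.53,0.55],"jaw":62},{"delta_rot":[0,0,0],"translation":[0.4,-0.53,0.55],"jaw":62}]'
python3 - <<'E'
from h import *
T=camera('top');S=camera('side')
a=T['color'][200:330,170:330];b=S['color'][190:300,270:430]
save(dict(color=np.hstack([cv2.resize(a,(400,325),interpolation=2),cv2.resize(b,(400,325),interpolation=2)])),'g1.png')
go(469,172,12,16.5);print(sense()['position'])
E
```

```text
t: 3.33
position: [472.9, 153.7, 101.2]
tcp_rot: [[0.953, 0.304, -0.01], [0.304, -0.953, 0.009], [-0.006, -0.012, -1.0]]
force: [-0.0, 0.3, 0.6]
grip_width: 62.2
finger_force: 0.0
trans [ 0.0035 -0.1205  0.6172] yaw 17.62 rotz 0.0062 tilt [-0.004  0.011 -1.   ]
[474.37132949 153.61438547 104.36352259]
```

View pics/g1.png

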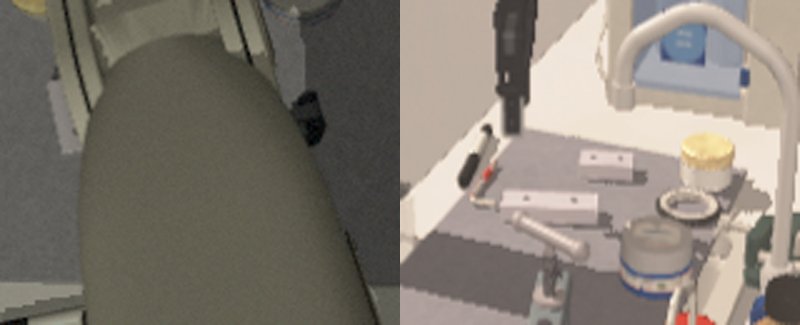

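The side crop shows the arm coming down at (510,130) above the bar's near end, with the bar at (550,205). I'll let it settle and correct.

```bash
python3 -m handwheel '[{"delta_rot":[0,0,0],"translation":[0,0,0],"jaw":62},{"delta_rot":[0,0,0],"translation":[0,0,0],"jaw":62},{"delta_rot":[0,0,0],"translation":[0,0,0],"jaw":62}]'
python3 - <<'E'
from h import *
go(469,172,50,16.5)
E
```

```text
t: 3.68
position: [475.0, 154.4, 105.5]
tcp_rot: [[0.953, 0.303, -0.001], [0.303, -0.953, 0.012], [0.003, -0.012, -1.0]]
force: [-0.5, 0.8, 0.5]
grip_width: 62.1
finger_force: 0.0
trans [-0.0039 -0.1198  0.3716] yaw 17.65 rotz 0.0064 tilt [-0.001  0.012 -1.   ]
```

```bash
python3 -m handwheel '[{"delta_rot":[-0.0036,-0.0012,0.0064],"translation":[0,-0.12,0.2],"jaw":62},{"delta_rot":[-0.0036,-0.0012,0.0064],"translation":[0,-0.12,0.37],"jaw":62},{"delta_rot":[-0.0036,-0.0012,0.0064],"translation":[0,-0.12,0.37],"jaw":62},{"delta_rot":[-0.0036,-0.0012,0.0064],"translation":[0,-0.12,0.37],"jaw":62},{"delta_rot":[-0.0036,-0.0012,0.0064],"translation":[0,-0.12,0.37],"jaw":62}]'
python3 - <<'E'
from h import *
go(469,172,11,16.5)
E
```

```text
t: 4.1
position: [474.4, 157.1, 50.0]
tcp_rot: [[0.952, 0.307, -0.007], [0.307, -0.952, 0.013], [-0.002, -0.014, -1.0]]
force: [0.2, 1.1, 0.5]
grip_width: 61.9
finger_force: 0.0
trans [-0.0031 -0.1022  0.2614] yaw 17.88 rotz 0.0077 tilt [-0.007  0.013 -1.   ]
```

```bash
python3 -m handwheel '[{"delta_rot":[0,0,0],"translation":[0,0,0],"jaw":62}]' >/dev/null; python3 - <<'E'
from h import *
s=sense();print(s['t'],s['joint_positions'],s['joint_velocities'],s['joint_torque'],s['force'],s['wrist_torque']);go(469,172,11,16.5)
E
```

```text
4.1833 [ 17.8321432   22.83626361 -16.15580508  51.05253284   0.81284602
 179.94089502] [ 0.05807533  0.02417789 -0.01710573 -0.31831264 -0.0627723  -0.02861035] [-1.63682608e-02 -3.93861473e+01  2.00327647e+01  7.14123133e-02
  4.44523164e-02 -1.59956289e-04] [-0.93541626  0.89797925  0.86227212] [ 0.02117072 -0.00328972 -0.04337948]
trans [-0.0079 -0.1017  0.2642] yaw 17.89 rotz 0.0077 tilt [-0.005  0.013 -1.   ]
```

Joint 6 is at its 180° limit, because yaw = j1+180−j6. I'll lift and take the half-turn-equivalent grasp.

```bash
R='x'; python3 -m handwheel '[{"delta_rot":[0,0,0],"translation":[0,0,-0.25],"jaw":62},{"delta_rot":[0,0,-0.04],"translation":[0,0,-0.45],"jaw":62},{"delta_rot":[0,0,-0.08],"translation":[0,0,-0.45],"jaw":62},{"delta_rot":[0,0,-0.12],"translation":[0,0,-0.45],"jaw":62},{"delta_rot":[0,0,-0.16],"translation":[0,0,-0.45],"jaw":62},{"delta_rot":[0,0,-0.2],"translation":[0,0,-0.45],"jaw":62},{"delta_rot":[0,0,-0.24],"translation":[0,0,-0.45],"jaw":62},{"delta_rot":[0,0,-0.28],"translation":[0,0,-0.45],"jaw":62},{"delta_rot":[0,0,-0.32],"translation":[0,0,-0.45],"jaw":62},{"delta_rot":[0,0,-0.36],"translation":[0,0,-0.45],"jaw":62},{"delta_rot":[0,0,-0.4],"translation":[0,0,-0.45],"jaw":62},{"delta_rot":[0,0,-0.44],"translation":[0,0,-0.45],"jaw":62},{"delta_rot":[0,0,-0.48],"translation":[0,0,-0.45],"jaw":62},{"delta_rot":[0,0,-0.5],"translation":[0,0,-0.45],"jaw":62},{"delta_rot":[0,0,-0.5],"translation":[0,0,-0.45],"jaw":62}]'
python3 -m handwheel '[{"delta_rot":[0,0,-0.04],"translation":[0,0,0],"jaw":62},{"delta_rot":[0,0,-0.08],"translation":[0,0,0],"jaw":62},{"delta_rot":[0,0,-0.12],"translation":[0,0,0],"jaw":62},{"delta_rot":[0,0,-0.16],"translation":[0,0,0],"jaw":62},{"delta_rot":[0,0,-0.2],"translation":[0,0,0],"jaw":62},{"delta_rot":[0,0,-0.24],"translation":[0,0,0],"jaw":62},{"delta_rot":[0,0,-0.28],"translation":[0,0,0],"jaw":62},{"delta_rot":[0,0,-0.32],"translation":[0,0,0],"jaw":62},{"delta_rot":[0,0,-0.36],"translation":[0,0,0],"jaw":62},{"delta_rot":[0,0,-0.4],"translation":[0,0,0],"jaw":62},{"delta_rot":[0,0,-0.44],"translation":[0,0,0],"jaw":62},{"delta_rot":[0,0,-0.49],"translation":[0,0,0],"jaw":62},{"delta_rot":[0,0,-0.49],"translation":[0,0,0],"jaw":62},{"delta_rot":[0,0,-0.49],"translation":[0,0,0],"jaw":62},{"delta_rot":[0,0,-0.49],"translation":[0,0,0],"jaw":62}]'
python3 - <<'E'
from h import *
s=sense();print(s['joint_positions']);go(469,172,50,-163.5)
E
```

```text
t: 5.43
position: [475.0, 156.4, 117.7]
tcp_rot: [[-0.308, 0.951, -0.005], [0.951, 0.308, 0.013], [0.014, -0.001, -1.0]]
force: [-0.3, 0.4, -1.1]
grip_width: 61.7
finger_force: 0.0
t: 6.68
position: [474.6, 156.3, 116.9]
tcp_rot: [[-0.961, -0.275, -0.007], [-0.275, 0.961, 0.013], [0.003, 0.014, -1.0]]
force: [0.0, 1.7, 0.6]
grip_width: 61.6
finger_force: 0.0
[ 17.7329133   18.51095235 -11.14130975  60.49460382   0.8134421
   1.77923823]
trans [0.0059 0.1047 0.4477] yaw -164.05 rotz -0.003 tilt [-0.007  0.013 -1.   ]
```

```bash
python3 -m handwheel '[{"delta_rot":[0.0046,-0.001,-0.003],"translation":[0.005,0.1,0.2],"jaw":62},{"delta_rot":[0.0046,-0.001,-0.003],"translation":[0.005,0.105,0.45],"jaw":62},{"delta_rot":[0.0046,-0.001,-0.003],"translation":[0.005,0.105,0.45],"jaw":62},{"delta_rot":[0.0046,-0.001,-0.003],"translation":[0.005,0.105,0.45],"jaw":62},{"delta_rot":[0.0046,-0.001,-0.003],"translation":[0.005,0.105,0.45],"jaw":62}]'
python3 - <<'E'
from h import *
go(469,172,11,-163.5)
E
```

```text
t: 7.1
position: [469.3, 172.0, 50.0]
tcp_rot: [[-0.958, -0.285, -0.0], [-0.285, 0.958, -0.001], [0.0, -0.0, -1.0]]
force: [-0.0, 1.2, -0.6]
grip_width: 62.0
finger_force: 0.0
trans [0.0016 0.0009 0.2602] yaw -163.42 rotz 0.0004 tilt [-0.    -0.001 -1.   ]
```

Good. Now descend, checking the force, then close.

```bash
python3 -m handwheel '[{"delta_rot":[0,0,0],"translation":[0,0,0.12],"jaw":62},{"delta_rot":[0,0,0],"translation":[0,0,0.2],"jaw":62},{"delta_rot":[0,0,0],"translation":[0,0,0.235],"jaw":62},{"delta_rot":[0,0,0],"translation":[0,0,0.25],"jaw":62},{"delta_rot":[0,0,0],"translation":[0,0,0.25],"jaw":62}]'
python3 -m handwheel '[{"delta_rot":[0,0,0],"translation":[0,0,0],"jaw":25},{"delta_rot":[0,0,0],"translation":[0,0,0],"jaw":25},{"delta_rot":[0,0,0],"translation":[0,0,0],"jaw":25},{"delta_rot":[0,0,0],"translation":[0,0,0],"jaw":25},{"delta_rot":[0,0,0],"translation":[0,0,0],"jaw":25},{"delta_rot":[0,0,0],"translation":[0,0,0],"jaw":25},{"delta_rot":[0,0,0],"translation":[0,0,0],"jaw":25}]' 60
```

```text
t: 7.52
position: [469.4, 171.9, 12.3]
tcp_rot: [[-0.958, -0.286, 0.0], [-0.286, 0.958, -0.0], [-0.0, -0.0, -1.0]]
force: [-0.1, -0.1, 0.4]
grip_width: 61.9
finger_force: 0.0
t: 8.1
position: [469.4, 172.3, 12.6]
tcp_rot: [[-0.958, -0.286, 0.001], [-0.286, 0.958, 0.0], [-0.001, -0.0, -1.0]]
force: [-1.1, -0.4, 5.1]
grip_width: 30.7
finger_force: 60.0
```

```bash
python3 -m handwheel '[{"delta_rot":[0,0,0],"translation":[0,0,-0.15],"jaw":25},{"delta_rot":[0,0,0],"translation":[0,0,-0.4],"jaw":25},{"delta_rot":[0,0,0],"translation":[0,0,-0.65],"jaw":25},{"delta_rot":[0,0,0],"translation":[0,0,-0.7],"jaw":25},{"delta_rot":[0,0,0],"translation":[0,-0.2,-0.7],"jaw":25},{"delta_rot":[0,0,0],"translation":[0,-0.4,-0.7],"jaw":25},{"delta_rot":[0,0,0],"translation":[0.15,-0.6,-0.7],"jaw":25},{"delta_rot":[0,0,0],"translation":[0.2,-0.8,-0.7],"jaw":25},{"delta_rot":[0,0,0],"translation":[0.25,-1,-0.7],"jaw":25},{"delta_rot":[0,0,0],"translation":[0.25,-1,-0.7],"jaw":25},{"delta_rot":[0,0,0],"translation":[0.25,-1,-0.7],"jaw":25}]'
python3 - <<'E'
from h import *
go(485.8,-131.3,118,-166.8)
E
```

```text
t: 9.02
position: [475.1, 16.0, 116.0]
tcp_rot: [[-0.959, -0.283, -0.002], [-0.283, 0.959, -0.001], [0.002, 0.0, -1.0]]
force: [0.2, 0.9, -2.5]
grip_width: 30.7
finger_force: 60.0
trans [ 0.2095 -0.9621 -0.0129] yaw -163.57 rotz 0.0179 tilt [-0.002 -0.001 -1.   ]
```

```bash
python3 -m handwheel '[{"delta_rot":[0,0,0.0179],"translation":[0.05,-0.25,0],"jaw":25},{"delta_rot":[0,0,0.0179],"translation":[0.1,-0.5,0],"jaw":25},{"delta_rot":[0,0,0.0179],"translation":[0.16,-0.75,0],"jaw":25},{"delta_rot":[0,0,0.0179],"translation":[0.21,-0.96,0],"jaw":25},{"delta_rot":[0,0,0.0179],"translation":[0.21,-0.96,0],"jaw":25},{"delta_rot":[0,0,0.0179],"translation":[0.21,-0.96,0],"jaw":25},{"delta_rot":[0,0,0.0179],"translation":[0.21,-0.96,0],"jaw":25}]'
python3 - <<'E'
from h import *
np.set_printoptions(precision=1,suppress=True)
go(485.8,-131.3,52,-166.8)
T=camera('top');S=camera('side')
for n in ('long_bar','clamp','rail_top','bar_mid'):
  for p in (T,S): print(n,[(a['position'],round(a['score'],2)) for a in landmark_of(n,p)[:1]])
a=T['color'][160:290,340:500];b=S['color'][220:350,220:380]
save(dict(color=np.hstack([cv2.resize(a,(400,325),interpolation=2),cv2.resize(b,(400,325),interpolation=2)])),'p1.png')
E
```

```text
t: 9.6
position: [486.4, -128.4, 116.0]
tcp_rot: [[-0.973, -0.233, -0.002], [-0.233, 0.973, 0.0], [0.002, 0.001, -1.0]]
force: [0.0, 0.3, -2.2]
grip_width: 30.4
finger_force: 60.3
trans [ 0.  -0.   0.4] yaw -166.54 rotz 0.0015 tilt [-0.  0. -1.]
long_bar [([415.0, 240.9], 0.58)]
long_bar [([283.0, 279.8], 0.59)]
clamp []
clamp [([327.9, 330.0], 0.73)]
rail_top [([413.5, 247.7], 0.66)]
rail_top [([282.1, 309.8], 0.57)]
bar_mid [([408.2, 188.1], 0.83)]
bar_mid [([329.1, 269.3], 0.7)]
```

View pics/p1.png

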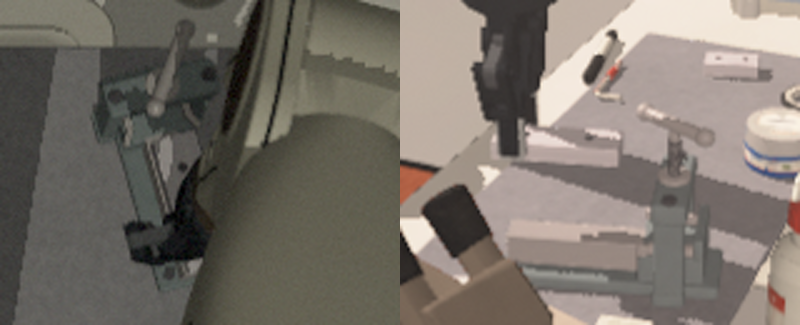

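The side crop shows the bar held level at (570,145) above the rail at (570,250). The handle is clear at (680,125). I'll check the lateral alignment from the triangulated landmarks.

```bash
python3 - <<'E'
from h import *
np.set_printoptions(precision=1,suppress=True)
T=camera('top');S=camera('side')
print(tri((T,S),[(415,240.9),(283,279.8)]),atz(T,(415,240.9),113.4))
print(tri((T,S),[(408.2,188.1),(329.1,269.3)]), tri((T,S),[(406.5,187.6),(327.1,268.7)]))
for X in ((512,-124,47),(514,-126,47),(516,-128,47)): print(proj(T,X),proj(S,X))
c=cut_out('long_bar',T)
if c:
    cs,_=cv2.findContours(c[0]['pixels'].astype(np.uint8),0,1)
    print(c[0]['score'],cv2.minAreaRect(np.array([atz(T,q[0],129)[:2] for q in max(cs,key=cv2.contourArea)],np.float32)))
go(485.8,-131.3,52,-166.8);print(sense()['position'])
E
```

```text
[ 516.1 -119.3  114.1] [ 517.1 -118.9  113.4]
[ 606.4 -103.8  147.5] [ 604.5 -101.9  148.2]
[[412.6 250.5]] [[281.8 309.4]]
[[413.7 249.5]] [[282.3 310.1]]
[[414.7 248.5]] [[282.7 310.8]]
0.71 ((541.4462280273438, -112.50215148925781), (49.8429069519043, 33.9874153137207), 15.980348587036133)
trans [ 0.  -0.   0.4] yaw -166.58 rotz 0.0012 tilt [-0. -0. -1.]
[ 486.6 -129.5  116.5]
```

```bash
python3 -m handwheel '[{"delta_rot":[0,0,0],"translation":[0,-0.027,0.15],"jaw":25},{"delta_rot":[0,0,0],"translation":[0,-0.027,0.3],"jaw":25},{"delta_rot":[0,0,0],"translation":[0,-0.027,0.38],"jaw":25},{"delta_rot":[0,0,0],"translation":[0,-0.027,0.4],"jaw":25},{"delta_rot":[0,0,0],"translation":[0,-0.027,0.4],"jaw":25}]'
python3 - <<'E'
from h import *
np.set_printoptions(precision=2,suppress=True)
T=camera('top');S=camera('side')
r=[landmark_of('long_bar',p) for p in (T,S)]
if all(r): print(tri((T,S),[q[0]['position'] for q in r]),atz(T,r[0][0]['position'],54))
s=sense();print(s['position'],s['force'])
save(dict(color=cv2.resize(T['color'][160:290,360:480],None,fx=4.6,fy=4.6,interpolation=2)),'p2.png')
E
```

```text
t: 10.67
position: [486.6, -133.3, 55.5]
tcp_rot: [[-0.973, -0.232, -0.004], [-0.232, 0.973, -0.0], [0.004, 0.001, -1.0]]
force: [-0.5, 0.0, -0.4]
grip_width: 30.3
finger_force: 60.3
[ 515.79 -128.58   52.61] [ 516.18 -127.99   54.  ]
[ 488.59 -133.79   57.66] [ 0.42 -0.97 -1.61]
```

View pics/p2.png

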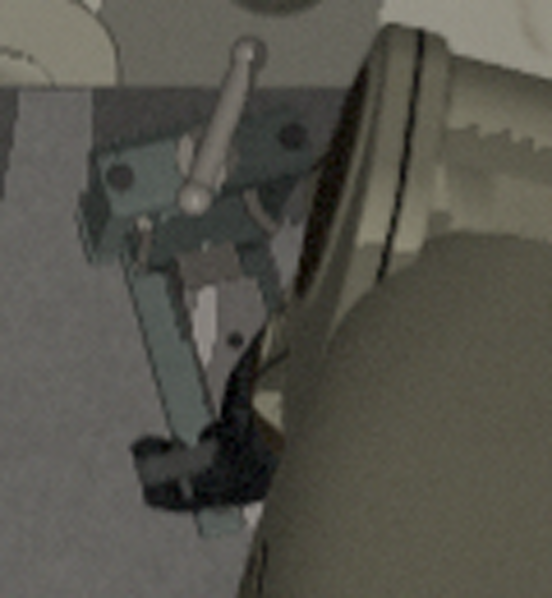

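The bar's far end at crop (219,285) is in line with the rail centre, about (217,280), within 2 mm. I'll lower it to contact.

```bash
python3 -m handwheel '[{"delta_rot":[0,0,0],"translation":[0,0,0.02],"jaw":25},{"delta_rot":[0,0,0],"translation":[0,0,0.03],"jaw":25},{"delta_rot":[0,0,0],"translation":[0,0,0.035],"jaw":25},{"delta_rot":[0,0,0],"translation":[0,0,0.04],"jaw":25},{"delta_rot":[0,0,0],"translation":[0,0,0.04],"jaw":25}]'
```

```text
t: 11.28
position: [487.4, -133.5, 50.3]
tcp_rot: [[-0.973, -0.232, -0.002], [-0.232, 0.973, -0.001], [0.002, -0.0, -1.0]]
force: [-1.0, -0.4, -2.5]
grip_width: 30.3
finger_force: 60.3
```

```bash
python3 -m handwheel '[{"delta_rot":[0,0,0],"translation":[0,0,0.005],"jaw":25},{"delta_rot":[0,0,0],"translation":[0,0,0.01],"jaw":25},{"delta_rot":[0,0,0],"translation":[0,0,0.01],"jaw":25}]'
```

```text
t: 11.53
position: [487.6, -133.5, 49.6]
tcp_rot: [[-0.973, -0.232, -0.001], [-0.232, 0.973, -0.001], [0.001, -0.001, -1.0]]
force: [-1.5, -0.1, 3.8]
grip_width: 30.2
finger_force: 60.9
```

```bash
python3 -m handwheel '[{"delta_rot":[0,0,0],"translation":[-0.05,0,0],"jaw":25},{"delta_rot":[0,0,0],"translation":[-0.1,0,0],"jaw":25},{"delta_rot":[0,0,0],"translation":[-0.14,0,0],"jaw":25},{"delta_rot":[0,0,0],"translation":[-0.14,0,0],"jaw":25},{"delta_rot":[0,0,0],"translation":[-0.14,0,0],"jaw":25}]'
python3 -m handwheel '[{"delta_rot":[0,0,0],"translation":[-0.04,0,0],"jaw":25},{"delta_rot":[0,0,0],"translation":[-0.08,0,0],"jaw":25},{"delta_rot":[0,0,0],"translation":[-0.1,0,0],"jaw":25},{"delta_rot":[0,0,0],"translation":[-0.1,0,0],"jaw":25}]'
```

```text
t: 11.95
position: [509.8, -128.6, 49.6]
tcp_rot: [[-0.973, -0.232, 0.002], [-0.232, 0.973, -0.001], [-0.002, -0.001, -1.0]]
force: [1.4, 0.4, 5.0]
grip_width: 30.2
finger_force: 61.1
t: 12.28
position: [522.3, -125.5, 49.6]
tcp_rot: [[-0.973, -0.232, -0.002], [-0.232, 0.973, -0.002], [0.002, -0.001, -1.0]]
force: [-3.1, -1.1, 8.4]
grip_width: 30.2
finger_force: 61.6
```

```bash
python3 -m handwheel '[{"delta_rot":[0,0,0],"translation":[0,0,0],"jaw":52},{"delta_rot":[0,0,0],"translation":[0,0,0],"jaw":52},{"delta_rot":[0,0,0],"translation":[0,0,0],"jaw":52},{"delta_rot":[0,0,0],"translation":[0,0,0],"jaw":52},{"delta_rot":[0,0,0],"translation":[0,0,-0.12],"jaw":52},{"delta_rot":[0,0,0],"translation":[0,0,-0.25],"jaw":52},{"delta_rot":[0,0,0],"translation":[0.1,0,-0.25],"jaw":30},{"delta_rot":[0,0,0],"translation":[0.25,0,-0.25],"jaw":0},{"delta_rot":[0,0,0],"translation":[0.34,0,-0.25],"jaw":0},{"delta_rot":[0,0,0],"translation":[0.34,0,-0.25],"jaw":0},{"delta_rot":[0,0,0],"translation":[0.34,0,-0.25],"jaw":0},{"delta_rot":[0,0,0],"translation":[0.34,0,-0.25],"jaw":0},{"delta_rot":[0,0,0],"translation":[0.34,0,-0.1],"jaw":0},{"delta_rot":[0,0,0],"translation":[0.34,0,0.02],"jaw":0},{"delta_rot":[0,0,0],"translation":[0.34,0,0.02],"jaw":0},{"delta_rot":[0,0,0],"translation":[0.34,0,0.02],"jaw":0}]'
```

```text
t: 13.62
position: [475.4, -137.2, 47.0]
tcp_rot: [[-0.973, -0.233, 0.002], [-0.233, 0.973, -0.002], [-0.002, -0.002, -1.0]]
force: [-0.8, -0.2, 5.5]
grip_width: 0.1
finger_force: 2.7
```

```bash
python3 -m handwheel '[{"delta_rot":[0,0,0],"translation":[0,0,-0.03],"jaw":0},{"delta_rot":[0,0,0],"translation":[-0.05,0,-0.03],"jaw":0},{"delta_rot":[0,0,0],"translation":[-0.1,0,-0.03],"jaw":0},{"delta_rot":[0,0,0],"translation":[-0.14,0,-0.03],"jaw":0},{"delta_rot":[0,0,0],"translation":[-0.17,0,-0.03],"jaw":0},{"delta_rot":[0,0,0],"translation":[-0.19,0,-0.03],"jaw":0},{"delta_rot":[0,0,0],"translation":[-0.21,0,-0.03],"jaw":0},{"delta_rot":[0,0,0],"translation":[-0.22,0,-0.03],"jaw":0},{"delta_rot":[0,0,0],"translation":[-0.22,0,-0.03],"jaw":0}]'
python3 -m handwheel '[{"delta_rot":[0,0,0],"translation":[-0.01,0,0],"jaw":0},{"delta_rot":[0,0,0],"translation":[-0.02,0,0],"jaw":0},{"delta_rot":[0,0,0],"translation":[-0.03,0,0],"jaw":0},{"delta_rot":[0,0,0],"translation":[-0.03,0,0],"jaw":0}]'
```

```text
t: 14.37
position: [505.3, -129.2, 50.2]
tcp_rot: [[-0.973, -0.232, -0.001], [-0.232, 0.973, -0.001], [0.001, -0.0, -1.0]]
force: [0.6, 0.2, 0.2]
grip_width: -0.2
finger_force: 0.0
t: 14.7
position: [509.6, -128.3, 50.5]
tcp_rot: [[-0.973, -0.232, -0.001], [-0.232, 0.973, -0.001], [0.001, -0.0, -1.0]]
force: [-0.3, 0.2, -0.2]
grip_width: 0.0
finger_force: 0.1
```

```bash
for i in 1; do python3 -m handwheel '[{"delta_rot":[0,0,0],"translation":[-0.01,0,0],"jaw":0},{"delta_rot":[0,0,0],"translation":[-0.02,0,0],"jaw":0},{"delta_rot":[0,0,0],"translation":[-0.03,0,0],"jaw":0}]'; done
python3 -m handwheel '[{"delta_rot":[0,0,0],"translation":[-0.007,0,0],"jaw":0},{"delta_rot":[0,0,0],"translation":[-0.014,0,0],"jaw":0},{"delta_rot":[0,0,0],"translation":[-0.02,0,0],"jaw":0}]'
python3 - <<'E'
from h import *
np.set_printoptions(precision=2,suppress=True)
T=camera('top');S=camera('side')
r=[landmark_of('long_bar',p) for p in (T,S)];print([[ (a['position'],a['score']) for a in q[:1]] for q in r])
if all(r): print(tri((T,S),[q[0]['position'] for q in r]),atz(T,r[0][0]['position'],47))
a=T['color'][160:290,360:480];b=S['color'][250:350,240:360]
save(dict(color=np.hstack([cv2.resize(a,(400,433),interpolation=2),cv2.resize(b,(400,433),interpolation=2)])),'p3.png')
E
```

```text
t: 14.95
position: [513.8, -127.2, 50.5]
tcp_rot: [[-0.973, -0.232, -0.001], [-0.232, 0.973, -0.001], [0.001, -0.0, -1.0]]
force: [-1.0, 0.2, 0.1]
grip_width: 0.2
finger_force: 0.6
t: 15.2
position: [516.8, -126.6, 50.5]
tcp_rot: [[-0.973, -0.232, -0.001], [-0.232, 0.973, -0.001], [0.001, -0.001, -1.0]]
force: [-0.8, -0.7, 1.5]
grip_width: 0.3
finger_force: 0.7
[[([405.8, 221.5], 0.7)], [([312.6, 313.8], 0.94)]]
[ 572.12 -111.5    43.  ] [ 569.03 -112.04   47.  ]
```

View pics/p3.png

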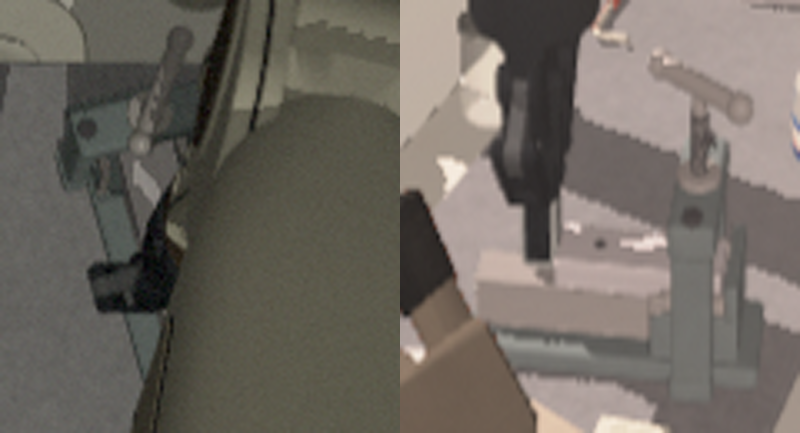

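The side crop shows the fingertips at the bar's front end (540,260), with the bar running under the bridge. It is about 5 mm short of home, so I'll keep pushing until the force rises.

```bash
python3 -m handwheel '[{"delta_rot":[0,0,0],"translation":[-0.01,0,0],"jaw":0},{"delta_rot":[0,0,0],"translation":[-0.02,0,0],"jaw":0},{"delta_rot":[0,0,0],"translation":[-0.02,0,0],"jaw":0}]'
python3 -m handwheel '[{"delta_rot":[0,0,0],"translation":[-0.007,0,0],"jaw":0},{"delta_rot":[0,0,0],"translation":[-0.014,0,0],"jaw":0},{"delta_rot":[0,0,0],"translation":[-0.014,0,0],"jaw":0}]'
```

```text
t: 15.65
position: [519.3, -125.9, 50.4]
tcp_rot: [[-0.973, -0.232, -0.002], [-0.232, 0.973, -0.001], [0.002, -0.001, -1.0]]
force: [-2.9, -1.6, 1.3]
grip_width: 0.3
finger_force: 1.2
t: 15.9
position: [519.3, -125.9, 50.3]
tcp_rot: [[-0.973, -0.231, -0.006], [-0.231, 0.973, -0.002], [0.006, -0.001, -1.0]]
force: [-7.4, -2.5, 5.3]
grip_width: 0.2
finger_force: 3.8
```

```bash
python3 -m handwheel '[{"delta_rot":[0,0,0],"translation":[-0.01,0,0],"jaw":0},{"delta_rot":[0,0,0],"translation":[-0.02,0,0],"jaw":0},{"delta_rot":[0,0,0],"translation":[-0.02,0,0],"jaw":0}]'
python3 - <<'E'
from h import *
np.set_printoptions(precision=2,suppress=True)
T=camera('top');S=camera('side')
r=[landmark_of('long_bar',p) for p in (T,S)];print([[ (a['position'],a['score']) for a in q[:1]] for q in r])
if all(r): print(tri((T,S),[q[0]['position'] for q in r]),atz(T,r[0][0]['position'],47))
E
```

```text
t: 16.15
position: [519.3, -125.8, 50.1]
tcp_rot: [[-0.973, -0.23, -0.011], [-0.23, 0.973, -0.003], [0.012, -0.001, -1.0]]
force: [-13.8, -4.5, 10.5]
grip_width: 0.3
finger_force: 7.2
[[([404.7, 218.6], 0.65)], [([310.2, 313.7], 0.78)]]
[ 572.68 -111.71   44.7 ] [ 574.78 -110.02   47.  ]
```

The bar is home (the push force rises and the tool has stopped). Now back off, lift, and go above the handle.

```bash
python3 -m handwheel '[{"delta_rot":[0,0,0],"translation":[0.08,0,0],"jaw":0},{"delta_rot":[0,0,0],"translation":[0.18,0,0],"jaw":0},{"delta_rot":[0,0,0],"translation":[0.18,0,-0.25],"jaw":20},{"delta_rot":[0,0,0],"translation":[0.18,0,-0.5],"jaw":40},{"delta_rot":[0,0,0],"translation":[0.18,0,-0.75],"jaw":45},{"delta_rot":[0,0,0],"translation":[0.18,0,-0.95],"jaw":45},{"delta_rot":[0,0,0],"translation":[0.18,0,-0.95],"jaw":45},{"delta_rot":[0,0,0],"translation":[0.18,0,-0.95],"jaw":45},{"delta_rot":[0,0,0],"translation":[0.18,0,-0.95],"jaw":45}]'
python3 - <<'E'
from h import *
np.set_printoptions(precision=4,suppress=True)
go(606.2,-103,190,158.8)
T=camera('top');S=camera('side')
r=[landmark_of('long_bar',p) for p in (T,S)];print([[ (a['position'],a['score']) for a in q[:1]] for q in r])
if all(r): print(tri((T,S),[q[0]['position'] for q in r]),atz(T,r[0][0]['position'],47))
r=[landmark_of('bar_mid',p) for p in (T,S)]
if all(r): print(tri((T,S),[q[0]['position'] for q in r]))
save(dict(color=cv2.resize(T['color'][150:260,360:480],None,fx=5,fy=5,interpolation=2)),'h1.png')
E
```

```text
t: 17.1
position: [498.5, -130.6, 192.5]
tcp_rot: [[-0.973, -0.232, -0.001], [-0.232, 0.973, -0.0], [0.001, -0.0, -1.0]]
force: [0.6, 1.0, -0.7]
grip_width: 45.3
finger_force: 0.0
trans [-0.7408  0.0124  0.0161] yaw -166.57 rotz -1.8076 tilt [-0.001 -0.    -1.   ]
[[([403.4, 215.9], 0.69)], [([312.4, 313.1], 0.88)]]
[ 577.17   -109.4029   45.9866] [ 580.1428 -107.6103   47.    ]
[ 606.4067 -100.6604  145.338 ]
```

View pics/h1.png

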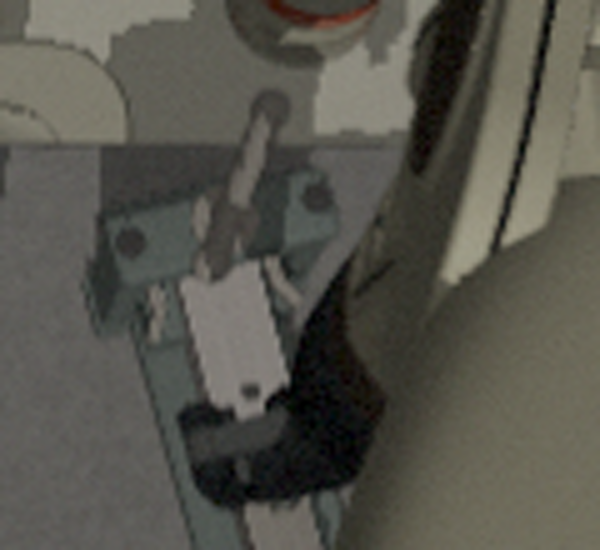

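The crop shows the bar straight and under the bridge. The handle ends are at (270,105) and (215,265), so its orientation is unchanged. Now go above the handle.

```bash
python3 -m handwheel '[{"delta_rot":[0,0,0.03],"translation":[-0.12,0,0],"jaw":45},{"delta_rot":[0,0,0.06],"translation":[-0.25,0,0],"jaw":45},{"delta_rot":[0,0,0.09],"translation":[-0.4,0,0],"jaw":45},{"delta_rot":[0,0,0.12],"translation":[-0.55,0.01,0],"jaw":45},{"delta_rot":[0,0,0.16],"translation":[-0.7,0.015,0],"jaw":45},{"delta_rot":[0,0,0.192],"translation":[-0.746,0.014,0],"jaw":45},{"delta_rot":[0,0,0.192],"translation":[-0.746,0.014,0],"jaw":45},{"delta_rot":[0,0,0.192],"translation":[-0.746,0.014,0],"jaw":45},{"delta_rot":[0,0,0.192],"translation":[-0.746,0.014,0],"jaw":45}]'
python3 - <<'E'
from h import *
np.set_printoptions(precision=4,suppress=True)
go(607,-102.5,131,158.8)
S=camera('side');print(sense()['joint_positions'])
save(dict(color=cv2.resize(S['color'][220:330,270:390],None,fx=5,fy=5,interpolation=2)),'h2.png')
E
```

```text
t: 18.15
position: [605.9, -102.9, 192.2]
tcp_rot: [[-0.933, 0.359, -0.003], [0.359, 0.933, -0.001], [0.002, -0.002, -1.0]]
force: [0.1, -0.1, -0.6]
grip_width: 45.1
finger_force: 0.0
trans [-0.0067  0.0059  0.4082] yaw 158.97 rotz 0.0009 tilt [-0.003 -0.001 -1.   ]
[-9.6219 28.0553 15.3012 77.3769 -0.0584 11.4498]
```

View pics/h2.png

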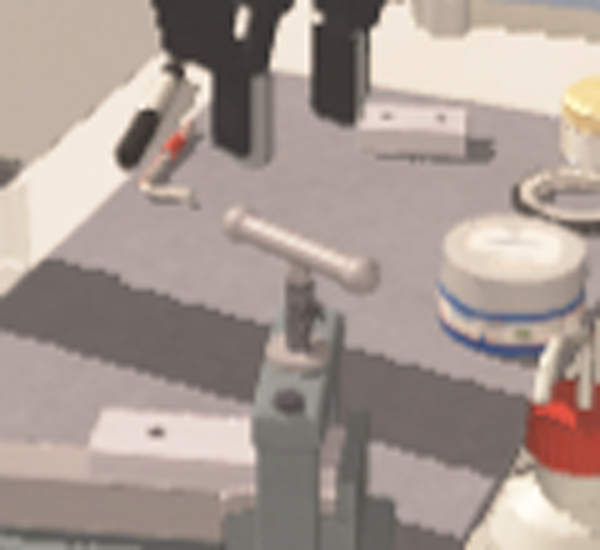

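The fingertips at crop (245,150) and (340,115) straddle the handle's middle (300,250) with room to spare. Descend and grip.

```bash
python3 -m handwheel '[{"delta_rot":[0,0,0],"translation":[-0.005,0.005,0.15],"jaw":45},{"delta_rot":[0,0,0],"translation":[-0.005,0.005,0.3],"jaw":45},{"delta_rot":[0,0,0],"translation":[-0.005,0.005,0.38],"jaw":45},{"delta_rot":[0,0,0],"translation":[-0.005,0.005,0.405],"jaw":45},{"delta_rot":[0,0,0],"translation":[-0.005,0.005,0.405],"jaw":45},{"delta_rot":[0,0,0],"translation":[-0.005,0.005,0.405],"jaw":45}]'
python3 -m handwheel '[{"delta_rot":[0,0,0],"translation":[0,0,0],"jaw":5},{"delta_rot":[0,0,0],"translation":[0,0,0],"jaw":5},{"delta_rot":[0,0,0],"translation":[0,0,0],"jaw":5},{"delta_rot":[0,0,0],"translation":[0,0,0],"jaw":5},{"delta_rot":[0,0,0],"translation":[0,0,0],"jaw":5},{"delta_rot":[0,0,0],"translation":[0,0,0],"jaw":5},{"delta_rot":[0,0,0],"translation":[0,0,0],"jaw":5}]' 110
python3 - <<'E'
from h import *
s=sense();print(s['wrist_torque'],s['force'])
E
```

```text
t: 18.7
position: [607.8, -102.7, 133.0]
tcp_rot: [[-0.933, 0.361, -0.0], [0.361, 0.933, -0.001], [-0.0, -0.001, -1.0]]
force: [-0.9, 0.3, -0.6]
grip_width: 44.6
finger_force: 0.0
t: 19.28
position: [608.3, -103.1, 133.5]
tcp_rot: [[-0.933, 0.361, 0.001], [0.361, 0.933, -0.002], [-0.002, -0.002, -1.0]]
force: [-1.5, -1.8, 6.3]
grip_width: 7.1
finger_force: 107.7
[-0.38676523  0.34847093 -0.04499673] [-1.48360333 -1.78350995  6.29877759]
```

```bash
python3 -m handwheel '[{"delta_rot":[0,0,0.03],"translation":[0,0,0.0025],"jaw":5},{"delta_rot":[0,0,0.06],"translation":[0,0,0.005],"jaw":5},{"delta_rot":[0,0,0.09],"translation":[0,0,0.0075],"jaw":5},{"delta_rot":[0,0,0.12],"translation":[0,0,0.01],"jaw":5},{"delta_rot":[0,0,0.15],"translation":[0,0,0.0125],"jaw":5},{"delta_rot":[0,0,0.15],"translation":[0,0,0.0125],"jaw":5}]'
python3 - <<'E'
from h import *
s=sense();print(s['wrist_torque'],s['force'],s['joint_torque'][5]);go(607,-102.5,131)
E
python3 -m handwheel '[{"delta_rot":[0,0,0.03],"translation":[0,0,0.0025],"jaw":5},{"delta_rot":[0,0,0.06],"translation":[0,0,0.005],"jaw":5},{"delta_rot":[0,0,0.09],"translation":[0,0,0.0075],"jaw":5},{"delta_rot":[0,0,0.12],"translation":[0,0,0.01],"jaw":5},{"delta_rot":[0,0,0.15],"translation":[0,0,0.0125],"jaw":5},{"delta_rot":[0,0,0.18],"translation":[0,0,0.015],"jaw":5},{"delta_rot":[0,0,0.18],"translation":[0,0,0.015],"jaw":5}]'
python3 - <<'E'
from h import *
s=sense();print(s['wrist_torque'],s['force'],s['joint_torque'][5]);go(607,-102.5,131)
E
```

```text
t: 19.78
position: [608.7, -102.4, 131.7]
tcp_rot: [[-0.665, 0.747, 0.002], [0.747, 0.665, -0.001], [-0.002, 0.001, -1.0]]
force: [-1.7, -0.6, 5.4]
grip_width: 7.1
finger_force: 107.7
[-0.06608561  0.12409106 -0.12080599] [-1.70283885 -0.56662716  5.4483028 ] 0.45326365157961845
trans [ 0.0073 -0.0089  0.0044] yaw 131.69 rotz None tilt [ 0.002 -0.001 -1.   ]
t: 20.37
position: [609.5, -102.1, 129.4]
tcp_rot: [[-0.163, 0.987, 0.003], [0.987, 0.163, -0.0], [-0.001, 0.003, -1.0]]
force: [2.4, 0.7, 4.8]
grip_width: 7.2
finger_force: 107.7
[ 0.15895263 -0.42359254 -0.16361746] [2.44942092 0.73240942 4.82300589] 0.4987136833369732
trans [-0.0002 -0.017  -0.0106] yaw 99.4 rotz None tilt [ 0.003 -0.    -1.   ]
```

```bash
python3 -m handwheel '[{"delta_rot":[0,0,0.03],"translation":[0,0,0.0025],"jaw":5},{"delta_rot":[0,0,0.06],"translation":[0,0,0.005],"jaw":5},{"delta_rot":[0,0,0.09],"translation":[0,0,0.0075],"jaw":5},{"delta_rot":[0,0,0.12],"translation":[0,0,0.01],"jaw":5},{"delta_rot":[0,0,0.12],"translation":[0,0,0.01],"jaw":5}]'
python3 - <<'E'
from h import *
s=sense();print(s['wrist_torque'],s['force'],s['joint_torque'][5]);go(607,-102.5,131)
T=camera('top');S=camera('side')
save(dict(color=np.hstack([cv2.resize(T['color'][150:240,360:450],(400,400),interpolation=2),cv2.resize(S['color'][230:330,270:370],(400,400),interpolation=2)])),'k1.png')
E
python3 -m handwheel '[{"delta_rot":[0,0,0.03],"translation":[0,0,0.0025],"jaw":5},{"delta_rot":[0,0,0.06],"translation":[0,0,0.005],"jaw":5},{"delta_rot":[0,0,0.06],"translation":[0,0,0.005],"jaw":5}]'
python3 - <<'E'
from h import *
s=sense();print(s['wrist_torque'],s['force'],s['joint_torque'][5]);go(607,-102.5,131)
E
```

```text
t: 20.78
position: [610.1, -102.0, 128.2]
tcp_rot: [[0.21, 0.978, 0.005], [0.978, -0.21, -0.0], [0.001, 0.005, -1.0]]
force: [3.2, 1.7, 4.9]
grip_width: 7.3
finger_force: 107.7
[ 0.17318286 -0.57494913 -0.0145582 ] [3.16507514 1.66643454 4.88321349] 0.5492863990366459
trans [-0.0073 -0.0197 -0.0189] yaw 77.88 rotz None tilt [ 0.005 -0.    -1.   ]
t: 21.13
position: [610.4, -102.2, 127.6]
tcp_rot: [[0.389, 0.921, 0.005], [0.921, -0.389, -0.001], [0.001, 0.005, -1.0]]
force: [4.3, 1.7, 5.1]
grip_width: 7.6
finger_force: 107.8
[ 0.13675432 -0.69700519  0.02965622] [4.2684727  1.68983381 5.0767103 ] 0.6200365908443928
trans [-0.0109 -0.0201 -0.0229] yaw 67.09 rotz None tilt [ 0.005 -0.001 -1.   ]
```

View pics/k1.png

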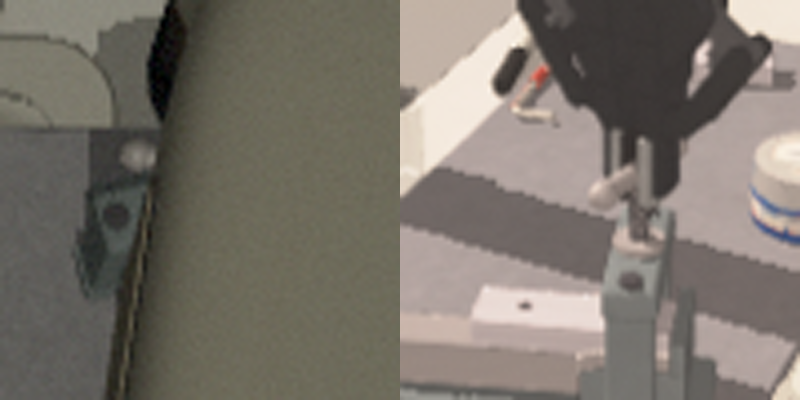

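The handle's near end (crop 605,190) has swung with the grip, so it isn't slipping. The joint-6 torque is climbing (0.45→0.62), so the foot is on the bar. I'll turn on by about half a radian.

```bash
python3 -m handwheel '[{"delta_rot":[0,0,0.03],"translation":[0,0,0.0025],"jaw":5},{"delta_rot":[0,0,0.06],"translation":[0,0,0.005],"jaw":5},{"delta_rot":[0,0,0.09],"translation":[0,0,0.0075],"jaw":5},{"delta_rot":[0,0,0.09],"translation":[0,0,0.0075],"jaw":5}]'
python3 - <<'E'
from h import *
s=sense();print(s['wrist_torque'],s['force'],s['joint_torque'][5]);go(607,-102.5,131)
E
python3 -m handwheel '[{"delta_rot":[0,0,0.03],"translation":[0,0,0.0025],"jaw":5},{"delta_rot":[0,0,0.06],"translation":[0,0,0.005],"jaw":5},{"delta_rot":[0,0,0.09],"translation":[0,0,0.0075],"jaw":5},{"delta_rot":[0,0,0.09],"translation":[0,0,0.0075],"jaw":5},{"delta_rot":[0,0,0.09],"translation":[0,0,0.0075],"jaw":5}]'
python3 - <<'E'
from h import *
s=sense();print(s['wrist_torque'],s['force'],s['joint_torque'][5],s['joint_positions'][5]);go(607,-102.5,131)
E
```

```text
t: 21.47
position: [610.8, -102.4, 126.7]
tcp_rot: [[0.631, 0.776, 0.006], [0.776, -0.631, -0.001], [0.003, 0.006, -1.0]]
force: [4.4, 0.4, 5.2]
grip_width: 7.3
finger_force: 107.9
[-0.00203442 -0.82077142  0.13407638] [4.41767119 0.36708304 5.21287347] 0.7353891246020794
trans [-0.0166 -0.0193 -0.0291] yaw 50.9 rotz None tilt [ 0.006 -0.001 -1.   ]
t: 21.88
position: [611.2, -102.7, 125.8]
tcp_rot: [[0.821, 0.572, 0.007], [0.572, -0.821, -0.002], [0.005, 0.005, -1.0]]
force: [5.0, -0.7, 5.8]
grip_width: 7.4
finger_force: 108.2
[-0.10549922 -0.90341228  0.24950417] [ 4.95903058 -0.68549294  5.84557933] 0.30943555757403374 135.620058279094
trans [-0.0219 -0.0169 -0.0351] yaw 34.86 rotz None tilt [ 0.007 -0.002 -1.   ]
```

Torque is up about 0.4 N m, roughly 1 rad past contact, so the bar is firmly clamped. Let go and lift.

```bash
python3 -m handwheel '[{"delta_rot":[0,0,0],"translation":[0,0,0],"jaw":45},{"delta_rot":[0,0,0],"translation":[0,0,0],"jaw":45},{"delta_rot":[0,0,0],"translation":[0,0,0],"jaw":45},{"delta_rot":[0,0,0],"translation":[0,0,0],"jaw":45},{"delta_rot":[0,0,0],"translation":[0,0,0],"jaw":45},{"delta_rot":[0,0,0],"translation":[0,0,-0.2],"jaw":45},{"delta_rot":[0,0,0],"translation":[0,0,-0.45],"jaw":45},{"delta_rot":[0,0,0],"translation":[0,0,-0.6],"jaw":45},{"delta_rot":[0,0,0],"translation":[-0.2,-0.15,-0.6],"jaw":45},{"delta_rot":[0,0,0],"translation":[-0.4,-0.3,-0.6],"jaw":45},{"delta_rot":[0,0,0],"translation":[-0.6,-0.45,-0.6],"jaw":45},{"delta_rot":[0,0,0],"translation":[-0.9,-0.6,-0.6],"jaw":45},{"delta_rot":[0,0,0],"translation":[-1,-0.8,-0.6],"jaw":45},{"delta_rot":[0,0,0],"translation":[-1,-0.8,-0.6],"jaw":45},{"delta_rot":[0,0,0],"translation":[-1,-0.8,-0.6],"jaw":45},{"delta_rot":[0,0,0],"translation":[-1,-0.8,-0.6],"jaw":45}]'
python3 - <<'E'
from h import *
np.set_printoptions(precision=2,suppress=True)
T=camera('top');S=camera('side')
r=[landmark_of('long_bar',p) for p in (T,S)]
if all(r): print(tri((T,S),[q[0]['position'] for q in r]),atz(T,r[0][0]['position'],47))
save(dict(color=np.hstack([cv2.resize(T['color'][155:275,360:460],(400,480),interpolation=2),cv2.resize(S['color'][230:350,270:370],(400,480),interpolation=2)])),'k2.png')
E
```

```text
t: 23.22
position: [416.8, -89.0, 214.2]
tcp_rot: [[0.822, 0.569, 0.001], [0.569, -0.822, -0.001], [-0.0, 0.001, -1.0]]
force: [0.0, 1.1, -0.1]
grip_width: 44.8
finger_force: 0.0
[ 576.82 -116.03   45.28] [ 578.4  -114.76   47.  ]
```

View pics/k2.png

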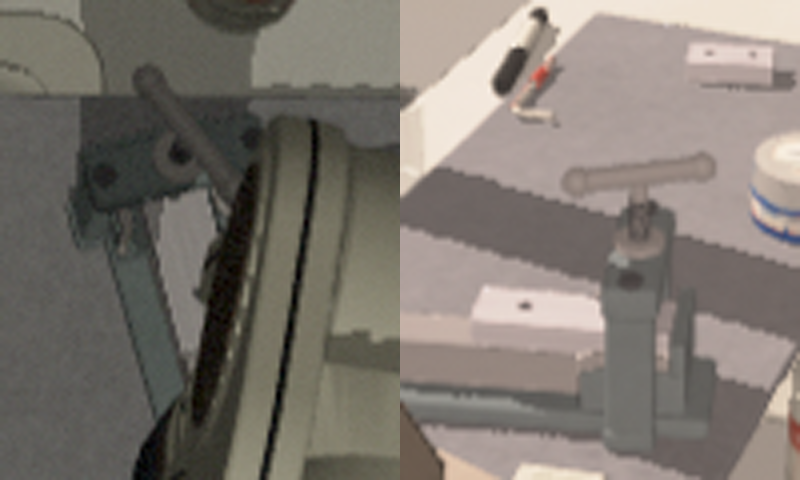

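The handle now lies at about 34° yaw (end at crop (148,80)), so the screw is at about 2.77 rad with no slip or spring-back. That is about 1 rad past contact, or roughly 80 N. The bar is home and the arm is clear, so I'll hand in.

```bash
python3 -c "
from plant import *
print(close_job())"
```

```text
the job is handed in; nothing more can be done
None
```

I handed the job in at about 23 s: the long bar is home against the back stop and clamped at an estimated 80 N (from the handle angle), the arm is clear, and nothing else was knowingly touched; the hand-in gave no verdict.

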